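# Seat the straining cup in the vacuum receiver

## Robot

A 6-joint arm with a two-finger parallel gripper is mounted at the origin on the work surface. World frame = base frame: x ahead of the robot, y to its left, z up, the work surface at z = 0. Lengths are in m, angles in rad, forces in N, time in s.
With the tool pointing down it reaches from about 0.375 to 0.925 m from the base axis. Payload 5.7 kg.
Tool frame: the origin (TCP) lies between the finger pads; the fingertips stand 19 mm ahead of it and the grasp point (between the pads) is the TCP (r.tips_ahead is the z of the fingertips in the tool frame, in m); z points along the fingers, y is the line along which they close (so a half turn about z gives the same grasp; the last joint's range is limited). The gripper opens to 88 mm and grips with 3 to 60 N. Pads are 20 mm wide; open, the fingers measure 115 mm over their backs; the gripper's body (75 mm by 178 mm) begins 61 mm behind the grasp point.
Start: joints at [-1.331, 0.359, 1.51, -0, 1.272, -0.115], TCP at [0.208, -0.563, 0.242] pointing down, gripper open.
Joint ranges: [-2.97, 2.97], [-1.01, 2.36], [0.21, 2.38], [-0.96, 4.11], [0.2, 2.71], [-2.98, 2.98]. Speed limits (rad/s): [2.39, 2.39, 3.14, 3.14, 3.14, 3.14].

## Interface

Orientations are given as [roll, pitch, yaw] about the fixed x, y, z axes, in that order (R = Rz(yaw) Ry(pitch) Rx(roll)).
In Python, from rig import telemetry, snapshot, camera_model, finish_job, r gives the robot as it stands.
- The arm moves only by the shell command python3 -m inch 'ROWS' [FORCE]. ROWS is a JSON object of lists of equal length, an entry for each row: "hand": the finger opening in cm, from 0 to 8.78; "linear": the shift along the tool's x, y, z in cm, a list of three; "angular": the turn, a rotation vector about the tool's x, y, z in degrees, a list of three. A call has 1 to 5 rows; each row shifts and turns the commanded pose from where the row before left it, along the tool's axes as they then stand; what a row does not reach is not made up. A row lasts 1/8 s, in which the tool goes at most 62.5 mm and 10.7 degrees, less where a joint would pass 70% of its speed; a pose out of reach is approached as far as the arm can. A call with a gripper value outside its range is refused whole. The fingers move at their own pace and stop on an object; FORCE is the grip in N (left out, the last holds). Time passes only in rows, so rows that do not move let the fingers close. It gives the time, the measured TCP pose, the force, the opening and the grip force at its end, in the units of the state.
- telemetry.get_state(): the state, without advancing time (a new reading comes with each control period).
- snapshot(name): name is "scene" or "top" or "wrist"; returns the picture (400x640x3 uint8, red, green, blue); there is no depth.
- camera_model(name): a dict with "mtx" (3x3 intrinsics, pixels), "cam_to_world" (4x4, takes a point from camera to world coordinates). Camera axes: x right, y up, looking along -z (the intrinsics and any distortion apply to the point x, -y, -z); pixel columns grow to the right and rows downward; lengths in m; the calibration is good to about 2 mm. The wrist camera is an equidistant fisheye: a pixel r from the principal point sees the ray r / f radians off the axis. A picture is of the moment at which its call begins: read the wrist's pose just before it. camera_model takes no time and is no camera call; for the wrist camera it gives the pose at the moment of the call.
- finish_job(): hands the job in; it is judged then, once.
The state is a dict: "t": time; "joint_positions": joint angles; "qvel": joint speeds; "joint_efforts": joint torques, N m; "tool_pos": TCP position; "eef_rot": TCP orientation; "ft_force": force on the tool from outside, world axes, zero at the start; "torque": the same for the moment, N m; "opening": opening from 0.0 (shut) to 1.0 (fully open); "gripper_force": force on a finger pad.
Only numpy, scipy, OpenCV 4.12 (cv2) and the standard library are available. Lean on these libraries where they do the work, as an engineer would, in place of code of your own. Each camera call takes 0.05 s, during which the arm holds its last target. There are 200 camera calls.

## Task

Take the steel straining cup (the one with the tapered foot) off the drip tray and nest it upright in the black rubber cone adapter in the neck of the vacuum receiver. Press it straight down by feel, until the adapter stops sliding and jams tight in the neck, and hold it there for a moment with about 20 N (two kilos of push), never more than 28 N; then let go and leave the cup seated. Do not shove or tip the receiver, nor disturb the other things on the bench.

Things in the scene. Friction and masses are not known exactly. Their poses are not given: they have to be found in the camera images.
- strain_cup: The straining cup: plain steel, loose, 0.2 to 0.4 kg, 82 mm tall, round, upright. Lower 44 mm: tapered foot, 40 mm diameter at the bottom, 58 mm at the top. Above, from 44 mm to the rim at 82 mm, a straight band 62 mm in diameter (grip it there across the diameter, from above), open inside, 36 mm deep. Origin: centre of its underside; z up its axis.
- beaker: A plain straight-sided steel beaker on the same tray, 62 mm diameter, 78 mm tall, the same from top to bottom: no taper, not the cup. Leave it standing. Cup and beaker may stand either way round on the tray, 130 to 180 mm apart. Origin: centre of its underside.
- receiver: The vacuum receiver: round steel pot, heavy (2.6 kg), standing loose on the grey mat; base 132 mm diameter, body 104 mm, neck rim 85 mm diameter at 110 mm above its underside; a small brass tap on its -y side (reaches 112 mm from the axis, 85 mm high). Leave it where it stands. Origin: centre of its underside; z up.
- neck (a point): Centre of the receiver's neck rim, 110 mm above its underside, on the receiver's axis, which is also the adapter's axis.
- adapter_mouth (a point): Centre of the top face of the rubber cone adapter. Ring, 78 mm outer diameter on top; bore matches the cup's foot, 54 mm diameter at the top face; starts 15 to 29 mm above the neck rim. Cup wedges, self-centred, when its underside is 34 mm below this point, and carries it down: it slides at about 7 N, then jams dead 3 to 11 mm below its start (varies, cannot be seen, only felt). It stays; over 28 N tears it.
- mat: Grey bench mat, fixed, 180 by 180 mm, 5 mm thick, under the receiver. Origin: centre of its underside.
- drip_tray: Flat aluminium tray fixed to the bench, 170 by 300 mm, floor 3 mm thick, rim 8 mm high; the long side is its y axis. Origin: centre of its underside.
- paste_tub: Lime green plastic tub of paste, 104 mm diameter at the rim, 75 mm tall. Leave it. Origin: centre of its underside.
- spatula: Wooden spatula lying flat, 190 mm long, 7 mm thick. Leave it. Origin: near its middle, on the bench; x points to its blade.
- pigment_jar: White plastic jar with black lid, 56 mm diameter, 85 mm tall. Leave it. Origin: centre of its underside.
Things that resemble listed ones, but are neither listed nor needed, are in the scene too. Leave any green or turquoise look-alike of the strain_cup alone.

How it is judged:
By the outcome, as a careful person would: the job done as asked, in the order asked, and still so for the second after the job is handed in, with the robot touching nothing.
It also fails if it takes over 69 s, if anything falls off the work surface, if the arm or the gripper's body presses on something with over 40 N, if the wrist force passes 120 N, or if a joint passes its speed limit or range.

## Working session

There is one attempt and no reset: what is moved stays moved. The work goes in short steps, Python scripts to look and compute and a shell command to move; the robot and the scene stay as the last step left them, time stands still between calls to the robot, and variables do not carry over. Pictures are saved under pics/ and viewed, at most 10 in all, crops included, and the job is handed in when it is done.

```bash
ls; mkdir -p pics
python3 - <<'E'
from rig import telemetry,snapshot,camera_model
import cv2,numpy as np
a=snapshot("scene");b=snapshot("top")
cv2.imwrite("pics/s0.png",a[...,::-1]);cv2.imwrite("pics/t0.png",b[...,::-1])
for n in("scene","top"):print(n,{k:np.round(v,4).tolist() if k in("mtx","cam_to_world") else v for k,v in camera_model(n).items()})
s=telemetry.get_state();print(s)
E
```

```text
pics
scene {'mtx': [[441.4945, 0.0, 314.65], [0.0, 441.4945, 196.943], [0.0, 0.0, 1.0]], 'cam_to_world': [[-0.8567, -0.4058, 0.3185, 0.9381], [0.5158, -0.6821, 0.5183, 0.5866], [0.007, 0.6083, 0.7937, 0.9462], [0.0, 0.0, 0.0, 1.0]]}
top {'mtx': [[481.2151, 0.0, 317.8578], [0.0, 481.2151, 198.8667], [0.0, 0.0, 1.0]], 'cam_to_world': [[0.0075, 0.9913, -0.1312, 0.418], [-1.0, 0.0069, -0.0056, 0.0467], [-0.0046, 0.1312, 0.9913, 1.3581], [0.0, 0.0, 0.0, 1.0]]}
{'t': 0.1, 'joint_positions': array([-1.33109003e+00,  3.59480245e-01,  1.51130269e+00, -3.26919757e-05,
        1.27248619e+00, -1.15081279e-01]), 'qvel': array([-2.04729879e-03, -7.89680391e-04, -3.05486897e-03, -7.70297176e-05,
        7.24190030e-04,  3.32050965e-04]), 'joint_efforts': array([-5.32631911e-04, -5.16359246e+01, -2.71407562e+01,  6.75147073e-02,
        2.77341373e-02, -1.63446805e-05]), 'tool_pos': array([ 0.20828908, -0.56206911,  0.24087366]), 'eef_rot': array([-3.13992369e+00, -1.61479331e-04,  3.54797077e-01]), 'ft_force': array([0.21396137, 0.13762045, 0.28910832]), 'torque': array([-0.00399698,  0.03302645, -0.02507408]), 'gripper_force': 0.0, 'opening': 0.9964976555927224}
```

View pics/s0.png

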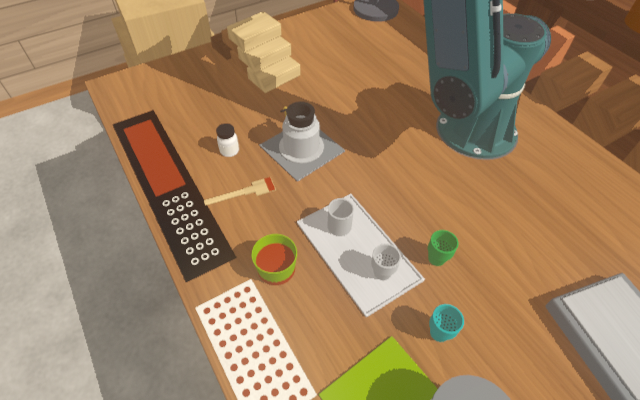

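View pics/t0.png

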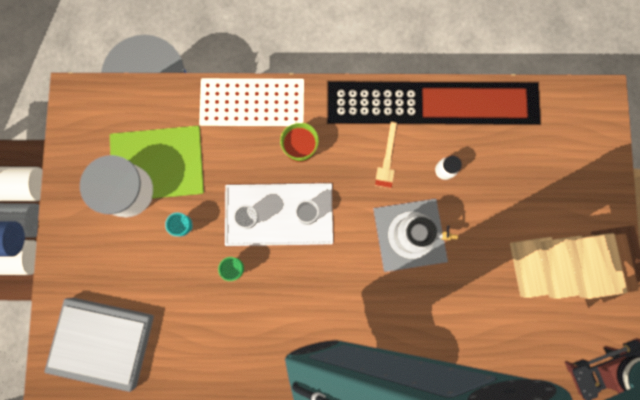

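Scene view: four things could be taken for the cup. On the tray there are grey ones at (340,216) and (386,262); off it are look-alikes in green (442,246) and turquoise (446,322). The (386,262) one seems to have strainer holes, and the receiver is at (300,130). I'll check this in a close crop.

Run:
```python
import cv2,numpy as np
a=cv2.imread("pics/s0.png");b=cv2.imread("pics/t0.png")
A=cv2.resize(a[185:295,310:420],(396,396),interpolation=3)
B=cv2.resize(a[90:190,250:350],(400,396),interpolation=3)
cv2.imwrite("pics/c1.png",np.hstack([A,B]))
C=cv2.resize(b[180:250,220:340],(780,455),interpolation=3)
D=cv2.resize(b[190:280,365:470],(525,450),interpolation=3)
C=cv2.resize(b[185:245,225:325],(500,300),interpolation=3)
D=cv2.resize(b[205:265,380:440],(300,300),interpolation=3)
cv2.imwrite("pics/c2.png",np.hstack([C,D]))
```

```text
(no output)
```

View pics/c1.png

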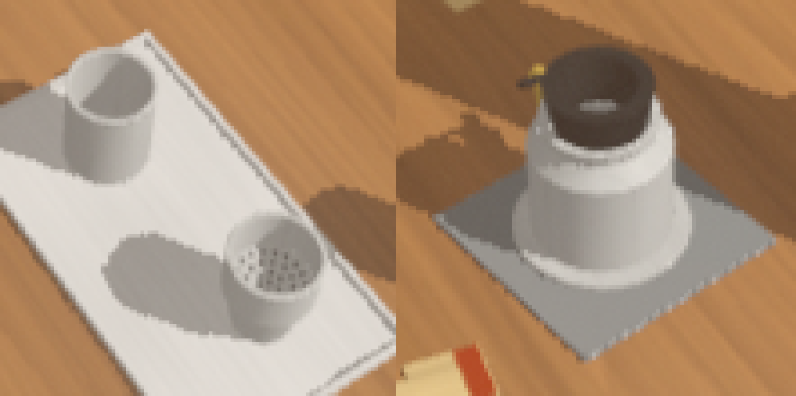

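View pics/c2.png

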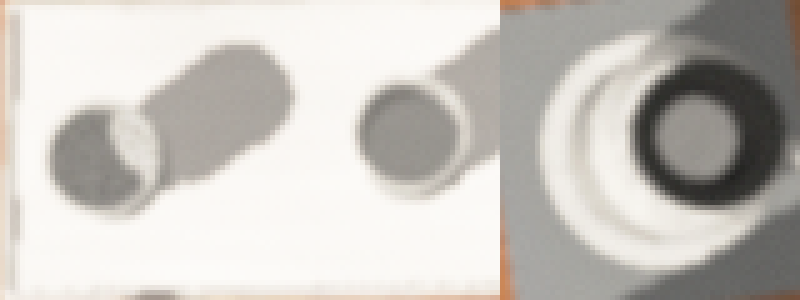

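Of the two grey objects, the one at (386,262) tapers to its foot and has strainer holes, so it is the cup (top view (245,216)). The straight-sided one at (340,216) is the beaker. The adapter top is at scene (301,113) and top (422,232). Next I triangulate.

```bash
cat > h.py <<'E'
import numpy as np,cv2
from rig import telemetry,snapshot,camera_model
def ray(n,px,cm=None):
    c=cm or camera_model(n);K=np.array(c["mtx"]);T=np.array(c["cam_to_world"])
    u=(px[0]-K[0,2])/K[0,0];v=(px[1]-K[1,2])/K[1,1]
    if n=="wrist":
        t=np.hypot(u,v);d=np.array([u,-v,-t/np.tan(t)]) if t>1e-9 else np.array([0,0,-1.])
    else:d=np.array([u,-v,-1.])
    d=T[:3,:3]@d
    return T[:3,3],d/np.linalg.norm(d)
def at_z(n,px,z,cm=None):
    o,d=ray(n,px,cm);return o+d*(z-o[2])/d[2]
def tri(*rs):
    A=sum(np.eye(3)-np.outer(d,d) for o,d in rs);b=sum((np.eye(3)-np.outer(d,d))@o for o,d in rs)
    p=np.linalg.solve(A,b);return p,[round(1e3*np.linalg.norm(np.cross(p-o,d)),1) for o,d in rs]
def proj(n,P,cm=None):
    c=cm or camera_model(n);K=np.array(c["mtx"]);T=np.array(c["cam_to_world"])
    q=(np.asarray(P)-T[:3,3])@T[:3,:3];x,y,z=q[:,0],-q[:,1],-q[:,2]
    if n=="wrist":
        r=np.hypot(x,y);t=np.arctan2(r,z);x,y=x/r*t,y/r*t
    else:x,y=x/z,y/z
    return np.c_[K[0,0]*x+K[0,2],K[1,1]*y+K[1,2]]
def ring(c,rad,n=60):
    a=np.linspace(0,2*np.pi,n);return np.c_[c[0]+rad*np.cos(a),c[1]+rad*np.sin(a),np.full(n,c[2])]
def draw(img,n,c,rad,col,s,o,cm=None):
    p=(proj(n,ring(c,rad),cm)-o+.5)*s-.5
    cv2.polylines(img,[np.round(p).astype(int)],True,col,1)
E
python3 - <<'E'
from h import *
print("cup",tri(ray("scene",(385.4,255.4)),ray("top",(244.6,215.9))),at_z("scene",(385.4,255.4),.085),at_z("top",(244.6,215.9),.085))
print("adp",tri(ray("scene",(301,112.7)),ray("top",(421.8,231.2))))
print("base",at_z("top",(411.2,234.5),.01))
print("beaker",at_z("top",(225+410/5,185+131/5),.081), "tub",at_z("top",(299,141),.075),"jar",at_z("top",(452,164),.085))
E
```

```text
cup (array([0.54044958, 0.24713087, 0.08516129]), [np.float64(1.5), np.float64(1.5)]) [0.5414822  0.24601452 0.085     ] [0.53939604 0.24824678 0.085     ]
adp (array([ 0.49735488, -0.20964608,  0.13535222]), [np.float64(1.9), np.float64(1.9)])
base [ 0.49765182 -0.20745783  0.01      ]
beaker [0.55354943 0.08260744 0.081     ] tub [0.74694719 0.10667344 0.075     ] jar [ 0.68356227 -0.30640159  0.085     ]
```

```bash
python3 -m inch '{"hand":[8.7,8.7,8.7,8.7,8.7],"linear":[[0,0,-6],[4,-2.3,-0.6],[4.4,-2.6,-0.6],[4.4,-2.6,-0.6],[4.4,-2.6,-0.6]],"angular":[[0,0,0],[0,0,0],[0,0,0],[0,0,0],[0,0,0]]}'
python3 -m inch '{"hand":[8.7,8.7,8.7,8.7,8.7],"linear":[[4.4,-2.6,-0.6],[4.4,-2.6,0],[4.4,-2.6,0],[4.4,-2.6,0],[4.4,-2.4,0]],"angular":[[0,0,0],[0,0,0],[0,0,0],[0,0,0],[0,0,0]]}'
python3 -m inch '{"hand":[8.7,8.7],"linear":[[0,0,0],[0,0,0]],"angular":[[0,0,0],[0,0,0]]}'
```

```text
t: 0.72
tool_pos: [0.3353, -0.4066, 0.3255]
eef_rot: [-3.141, -0.0, 0.354]
ft_force: [0.3, 0.8, -0.4]
opening: 0.983
gripper_force: 0.0
t: 1.35
tool_pos: [0.4971, -0.2101, 0.3314]
eef_rot: [-3.141, 0.0, 0.355]
ft_force: [0.9, -0.8, -0.1]
opening: 0.99
gripper_force: 0.0
t: 1.6
tool_pos: [0.496, -0.2118, 0.3312]
eef_rot: [-3.141, 0.001, 0.356]
ft_force: [0.0, -0.0, -0.2]
opening: 0.99
gripper_force: 0.0
```

Run:
```python
from h import *
cm=camera_model("wrist");im=snapshot("wrist")[...,::-1].copy()
print(telemetry.get_state()["tool_pos"]);print(np.round(cm["mtx"],1),np.round(cm["cam_to_world"],3))
cv2.imwrite("pics/w1raw.png",im);import pickle;pickle.dump(cm,open("w1.pkl","wb"))
p=proj("wrist",[[.4974,-.2096,.1354]],cm)[0];print(p)
s=5;o=np.clip(np.round(p-60),0,[520,280]);x,y=o.astype(int)
c=cv2.resize(im[y:y+116,x:x+120],None,fx=s,fy=s,interpolation=3)
draw(c,"wrist",(.4974,-.2096,.1354),.039,(0,0,255),s,o,cm);draw(c,"wrist",(.4974,-.2096,.1354),.027,(0,255,0),s,o,cm);draw(c,"wrist",(.4974,-.2096,.115),.0425,(255,0,0),s,o,cm)
print(o);cv2.imwrite("pics/w1.png",c)
```

```text
[ 0.4957318  -0.21227776  0.33134719]
[[309.7   0.  319.1]
 [  0.  309.7 196.3]
 [  0.    0.    1. ]] [[ 0.347  0.907  0.238  0.562]
 [-0.938  0.336  0.087 -0.189]
 [-0.001 -0.254  0.967  0.474]
 [ 0.     0.     0.     1.   ]]
[316.71010662 177.59378844]
[257. 118.]
```

View pics/w1.png

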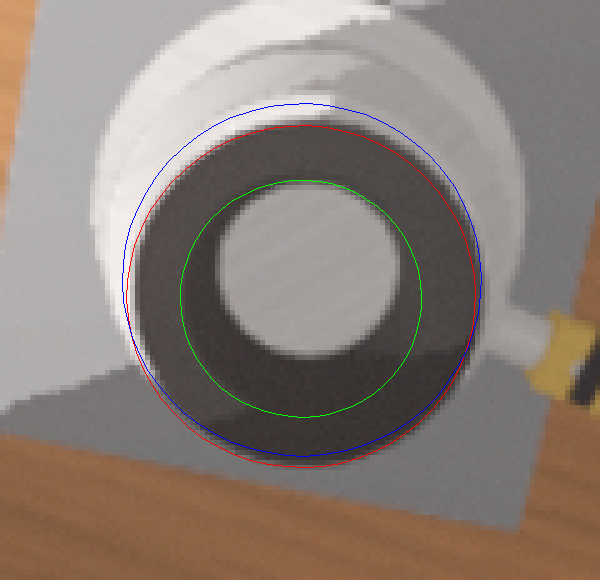

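The wrist view shows the adapter ring, outer edges at x 133–484 and y 120–465 in the crop. Its size matches my predicted circle and it sits about 1 px off. I'll refine the position.

Run:
```python
from h import *
import pickle
cm=pickle.load(open("w1.pkl","rb"))
q=(np.array([308.5,292.5])+.5)/5-.5+[257,118]
print(q,at_z("wrist",q,.1354,cm))
print("tri3",tri(ray("wrist",q,cm),ray("scene",(301,112.7)),ray("top",(421.8,231.2))))
```

```text
[318.3 176.1] [ 0.49960736 -0.21067322  0.1354    ]
tri3 (array([ 0.49797641, -0.21022668,  0.13454507]), [np.float64(1.5), np.float64(2.6), np.float64(1.2)])
```

```bash
python3 -m inch '{"hand":[8.7,8.7,8.7,8.7,8.7],"linear":[[2,-4.15,0],[2,-4.15,0],[2,-4.15,0],[2,-4.15,0],[2,-4.15,0]],"angular":[[0,0,0],[0,0,0],[0,0,0],[0,0,0],[0,0,0]]}' >/dev/null
python3 -m inch '{"hand":[8.7,8.7,8.7,8.7,8.7],"linear":[[2,-4.15,0],[2,-4.15,1.5],[2,-4.15,1.5],[2,-4.15,1.5],[2,-4.15,1.5]],"angular":[[0,0,0],[0,0,0],[0,0,0],[0,0,0],[0,0,0]]}'
python3 -m inch '{"hand":[8.7,8.7],"linear":[[0,0,0],[0,0,0]],"angular":[[0,0,0],[0,0,0]]}'
python3 - <<'E'
from h import *
cm=camera_model("wrist");im=snapshot("wrist")[...,::-1].copy()
cv2.imwrite("pics/w2raw.png",im);import pickle;pickle.dump(cm,open("w2.pkl","wb"))
C=(.5404,.2471,.085)
p=proj("wrist",[C],cm)[0];print(p)
s=4;o=np.clip(np.round(p-70),0,[490,255]);x,y=o.astype(int)
c=cv2.resize(im[y:y+145,x:x+150],None,fx=s,fy=s,interpolation=3)
draw(c,"wrist",C,.031,(0,0,255),s,o,cm)
print(o,at_z("wrist",p,.085,cm));cv2.imwrite("pics/w2.png",c)
E
```

```text
t: 2.9
tool_pos: [0.5403, 0.2466, 0.2713]
eef_rot: [3.141, -0.0, 0.352]
ft_force: [1.1, -0.1, 0.4]
opening: 0.992
gripper_force: 0.0
t: 3.15
tool_pos: [0.5401, 0.2454, 0.2717]
eef_rot: [3.141, 0.001, 0.354]
ft_force: [-0.3, 0.2, 1.0]
opening: 0.99
gripper_force: 0.0
[316.55859505 180.38480081]
[247. 110.] [0.5404 0.2471 0.085 ]
```

View pics/w2.png

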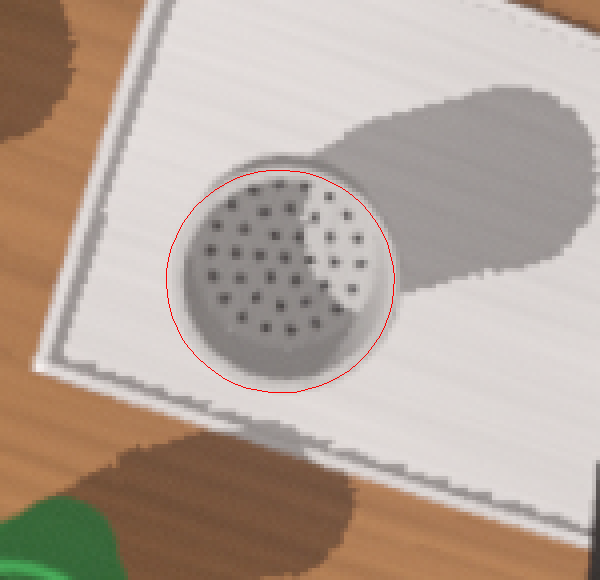

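The wrist view shows the perforated cup with its rim centred at about (286,274) in the crop. That is 1–2 px from my prediction.

Run:
```python
from h import *
import pickle
cm=pickle.load(open("w2.pkl","rb"))
q=(np.array([286,274])+.5)/4-.5+[247,110]
p=at_z("wrist",q,.085,cm);t=tri(ray("wrist",q,cm),ray("scene",(385.4,255.4)),ray("top",(244.6,215.9)));print(p,t)
s=telemetry.get_state();from scipy.spatial.transform import Rotation as R
for g in (p,t[0]):
  d=R.from_euler("xyz",s["eef_rot"]).inv().apply(np.r_[g[:2],.069]-s["tool_pos"]);print(s["tool_pos"],d*100)
```

```text
[0.54333958 0.2463672  0.085     ] (array([0.54138535, 0.246881  , 0.08476828]), [np.float64(2.0), np.float64(0.9), np.float64(2.4)])
[0.54018457 0.24523223 0.27202014] [ 3.34035210e-01 -8.78897990e-03  2.03020325e+01]
[0.54018457 0.24523223 0.27202014] [ 0.16844321 -0.12458701 20.30195724]
```

```bash
python3 -m inch '{"hand":[8.7,8.7,8.7,8.7,8.7],"linear":[[0.25,-0.05,5],[0,0,5],[0,0,4],[0,0,3],[0,0,2]],"angular":[[0,0,0],[0,0,0],[0,0,0],[0,0,0],[0,0,0]]}'
python3 -m inch '{"hand":[8.7,8.7,8.7],"linear":[[0,0,1],[0,0,0.3],[0,0,0]],"angular":[[0,0,0],[0,0,0],[0,0,0]]}'
```

```text
t: 3.82
tool_pos: [0.542, 0.2463, 0.0809]
eef_rot: [3.141, 0.001, 0.353]
ft_force: [0.2, -0.6, 0.5]
opening: 0.991
gripper_force: 0.0
t: 4.2
tool_pos: [0.5427, 0.2481, 0.0695]
eef_rot: [3.142, -0.001, 0.354]
ft_force: [-0.7, -0.2, 0.1]
opening: 0.989
gripper_force: 0.0
```

```bash
python3 -m inch '{"hand":[6.5,6,6,6,6],"linear":[[0,0,0],[0,0,0],[0,0,0],[0,0,0],[0,0,0]],"angular":[[0,0,0],[0,0,0],[0,0,0],[0,0,0],[0,0,0]]}' 10
python3 -m inch '{"hand":[5,5,5],"linear":[[0,0,0],[0,0,0],[0,0,0]],"angular":[[0,0,0],[0,0,0],[0,0,0]]}' 50
```

```text
t: 4.82
tool_pos: [0.5423, 0.2483, 0.0691]
eef_rot: [3.142, -0.001, 0.355]
ft_force: [-0.4, -1.1, 3.9]
opening: 0.709
gripper_force: 10.0
t: 5.2
tool_pos: [0.5423, 0.2483, 0.069]
eef_rot: [3.142, -0.001, 0.355]
ft_force: [0.2, -1.3, 6.0]
opening: 0.696
gripper_force: 50.0
```

```bash
python3 -m inch '{"hand":[5,5,5,5,5],"linear":[[0,0,-1],[0,0,-3],[0,0,-5],[0,0,-5],[0,0,-3]],"angular":[[0,0,0],[0,0,0],[0,0,0],[0,0,0],[0,0,0]]}'
python3 -m inch '{"hand":[5,5],"linear":[[0,0,0],[0,0,0]],"angular":[[0,0,0],[0,0,0]]}'
python3 - <<'E'
from h import *
from scipy.spatial.transform import Rotation as R
s=telemetry.get_state();print(s["tool_pos"],s["ft_force"],R.from_euler("xyz",s["eef_rot"]).inv().apply(np.array([.4985,-.2104,s["tool_pos"][2]])-s["tool_pos"])*100)
E
```

```text
t: 5.82
tool_pos: [0.5423, 0.2486, 0.2413]
eef_rot: [-3.141, -0.002, 0.355]
ft_force: [-0.4, -0.0, -3.4]
opening: 0.699
gripper_force: 50.0
t: 6.08
tool_pos: [0.5407, 0.2479, 0.237]
eef_rot: [-3.141, 0.003, 0.355]
ft_force: [-0.7, 0.4, -3.1]
opening: 0.7
gripper_force: 50.0
[0.54073258 0.24794025 0.23702199] [-0.69207656  0.36220674 -3.12968911] [-19.88140099  41.5129111    0.04332974]
```

```bash
python3 -m inch '{"hand":[5,5,5,5,5],"linear":[[-1,2.1,-0.6],[-1.8,3.8,-0.6],[-2,4.15,0],[-2,4.15,0],[-2,4.15,0]],"angular":[[0,0,0],[0,0,0],[0,0,0],[0,0,0],[0,0,0]]}'>/dev/null
python3 -m inch '{"hand":[5,5,5,5,5],"linear":[[-2,4.15,0],[-2,4.15,0],[-2,4.15,0],[-2,4.15,0],[-1.8,3.8,0]],"angular":[[0,0,0],[0,0,0],[0,0,0],[0,0,0],[0,0,0]]}'
python3 -m inch '{"hand":[5,5,5,5],"linear":[[-1.5,2.9,0],[-0.6,1.2,0],[0,0,0],[0,0,0]],"angular":[[0,0,0],[0,0,0],[0,0,0],[0,0,0]]}'
python3 - <<'E'
from h import *
from scipy.spatial.transform import Rotation as R
s=telemetry.get_state();print(s["tool_pos"],s["eef_rot"],s["ft_force"],R.from_euler("xyz",s["eef_rot"]).inv().apply(np.array([.4985,-.2104,s["tool_pos"][2]])-s["tool_pos"])*100)
a=snapshot("scene")[...,::-1]
cv2.imwrite("pics/s3.png",cv2.resize(a[50:190,230:370],(560,560),interpolation=3))
E
```

```text
t: 7.32
tool_pos: [0.5002, -0.1818, 0.2494]
eef_rot: [-3.14, 0.002, 0.354]
ft_force: [1.2, -0.1, -3.0]
opening: 0.7
gripper_force: 50.0
t: 7.82
tool_pos: [0.4963, -0.2243, 0.2503]
eef_rot: [-3.14, 0.0, 0.355]
ft_force: [0.4, 0.4, -3.1]
opening: 0.702
gripper_force: 50.0
[ 0.49634789 -0.22430761  0.25026505] [-3.14009268e+00  4.05422580e-04  3.55286969e-01] [ 0.39344296  0.44937537 -3.07832512] [ 0.68555979 -1.22903961  0.00156558]
```

View pics/s3.png

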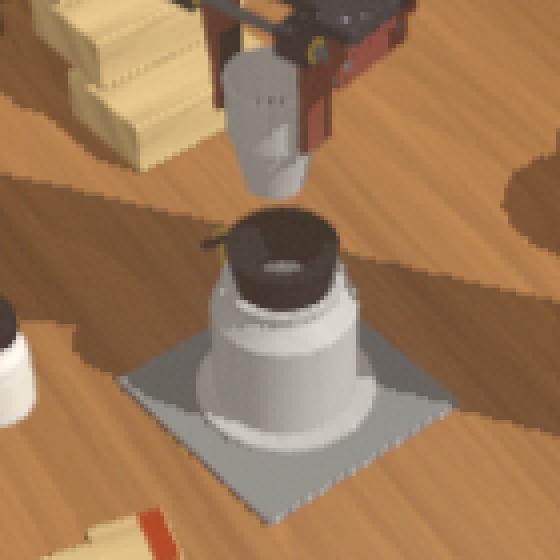

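The cup hangs upright just above the adapter (crop (275,180)). I'll make the lateral correction and lower it.

```bash
python3 -m inch '{"hand":[5,5,5,5,5],"linear":[[0.7,-1.2,0],[0,0,1],[0,0,1.5],[0,0,1.2],[0,0,0]],"angular":[[0,0,0],[0,0,0],[0,0,0],[0,0,0],[0,0,0]]}'
python3 -m inch '{"hand":[5,5,5,5,5],"linear":[[0,0,1],[0,0,1],[0,0,0.6],[0,0,0.3],[0,0,0]],"angular":[[0,0,0],[0,0,0],[0,0,0],[0,0,0],[0,0,0]]}'
```

```text
t: 8.5
tool_pos: [0.4981, -0.2113, 0.2119]
eef_rot: [-3.139, 0.002, 0.355]
ft_force: [-0.7, -0.4, -2.7]
opening: 0.697
gripper_force: 50.0
t: 9.12
tool_pos: [0.5, -0.2105, 0.1846]
eef_rot: [-3.14, -0.002, 0.354]
ft_force: [3.9, 5.7, -1.5]
opening: 0.7
gripper_force: 50.0
```

```bash
python3 -m inch '{"hand":[5],"linear":[[0,0,0]],"angular":[[0,0,0]]}'
python3 -m inch '{"hand":[5,5,5],"linear":[[0,0,-0.6],[0,0,0],[0,0,0]],"angular":[[0,0,0],[0,0,0],[0,0,0]]}'
python3 - <<'E'
from h import *
im=snapshot("wrist")[...,::-1];cv2.imwrite("pics/w3raw.png",im)
a=snapshot("scene")[...,::-1];cv2.imwrite("pics/s4.png",a)
A=cv2.resize(a[60:160,250:350],(400,400),interpolation=3)
cv2.imwrite("pics/w3.png",np.hstack([cv2.resize(im[90:290,220:420],(400,400),interpolation=3),A]))
E
```

```text
t: 9.25
tool_pos: [0.5, -0.2105, 0.1846]
eef_rot: [-3.14, -0.002, 0.354]
ft_force: [3.7, 6.0, -1.4]
opening: 0.701
gripper_force: 50.0
t: 9.62
tool_pos: [0.4993, -0.2114, 0.1909]
eef_rot: [-3.141, -0.001, 0.355]
ft_force: [1.4, 4.6, 0.8]
opening: 0.698
gripper_force: 50.0
```

View pics/w3.png

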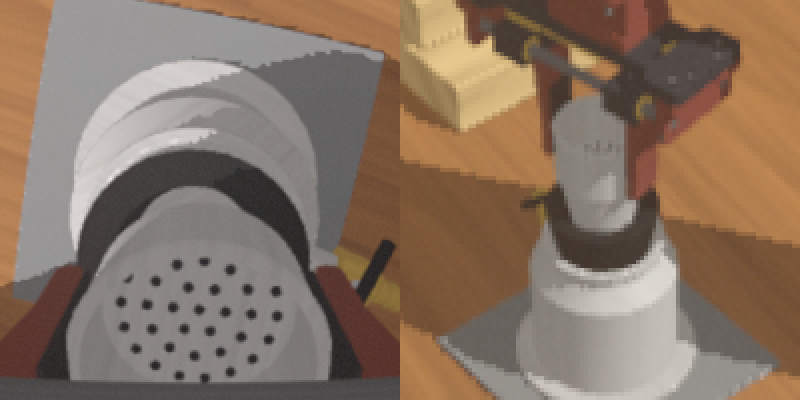

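The wrist view shows the cup about 2 mm right of the adapter's axis (cup column 199, adapter 193). The measured side push agrees with that. Lift a little and shift.

```bash
python3 -m inch '{"hand":[5,5,5],"linear":[[0,0,-0.6],[0.2,-0.2,0],[0,0,0]],"angular":[[0,0,0],[0,0,0],[0,0,0]]}'
python3 -m inch '{"hand":[5,5,5],"linear":[[0,0,0.6],[0,0,0],[0,0,0]],"angular":[[0,0,0],[0,0,0],[0,0,0]]}'
```

```text
t: 10.1
tool_pos: [0.5002, -0.2095, 0.1966]
eef_rot: [3.141, 0.0, 0.355]
ft_force: [-0.6, -0.5, -2.8]
opening: 0.697
gripper_force: 50.0
t: 10.48
tool_pos: [0.5002, -0.2092, 0.1904]
eef_rot: [-3.141, 0.0, 0.355]
ft_force: [-0.1, -0.4, -2.9]
opening: 0.7
gripper_force: 50.0
```

Free now. Carry on down in small steps.

```bash
python3 -m inch '{"hand":[5,5,5],"linear":[[0,0,0.6],[0,0,0],[0,0,0]],"angular":[[0,0,0],[0,0,0],[0,0,0]]}'
python3 -m inch '{"hand":[5,5,5],"linear":[[0,0,0.4],[0,0,0],[0,0,0]],"angular":[[0,0,0],[0,0,0],[0,0,0]]}'
```

```text
t: 10.85
tool_pos: [0.5003, -0.2091, 0.1845]
eef_rot: [-3.141, 0.0, 0.355]
ft_force: [0.4, 0.3, -2.8]
opening: 0.702
gripper_force: 50.0
t: 11.22
tool_pos: [0.5003, -0.2091, 0.1806]
eef_rot: [-3.141, 0.0, 0.355]
ft_force: [0.1, 0.8, -3.7]
opening: 0.697
gripper_force: 50.0
```

```bash
python3 -m inch '{"hand":[5,5,5],"linear":[[0,0,0.3],[0,0,0],[0,0,0]],"angular":[[0,0,0],[0,0,0],[0,0,0]]}'
python3 -m inch '{"hand":[5,5,5],"linear":[[0,0,0.3],[0,0,0],[0,0,0]],"angular":[[0,0,0],[0,0,0],[0,0,0]]}'
python3 -m inch '{"hand":[5,5,5],"linear":[[0,0,0.2],[0,0,0],[0,0,0]],"angular":[[0,0,0],[0,0,0],[0,0,0]]}'
```

```text
t: 11.6
tool_pos: [0.5007, -0.2089, 0.1776]
eef_rot: [-3.141, -0.001, 0.355]
ft_force: [3.1, 2.6, -3.4]
opening: 0.702
gripper_force: 50.0
t: 11.98
tool_pos: [0.501, -0.2085, 0.1749]
eef_rot: [-3.141, -0.002, 0.354]
ft_force: [3.3, 5.2, 0.2]
opening: 0.697
gripper_force: 50.0
t: 12.35
tool_pos: [0.501, -0.2085, 0.1731]
eef_rot: [-3.141, -0.002, 0.355]
ft_force: [3.0, 6.1, 0.9]
opening: 0.697
gripper_force: 50.0
```

```bash
python3 -m inch '{"hand":[5,5,5],"linear":[[0,0,-0.4],[0.12,-0.12,0],[0,0,0]],"angular":[[0,0,0],[0,0,0],[0,0,0]]}'
python3 -m inch '{"hand":[5,5,5],"linear":[[0,0,0.4],[0,0,0],[0,0,0]],"angular":[[0,0,0],[0,0,0],[0,0,0]]}'
```

```text
t: 12.72
tool_pos: [0.5006, -0.208, 0.1765]
eef_rot: [3.141, 0.001, 0.355]
ft_force: [0.3, -0.1, -2.4]
opening: 0.699
gripper_force: 50.0
t: 13.1
tool_pos: [0.5012, -0.2082, 0.1725]
eef_rot: [3.141, -0.0, 0.355]
ft_force: [2.3, -2.8, -5.0]
opening: 0.698
gripper_force: 50.0
```

```bash
python3 -m inch '{"hand":[5,5,5],"linear":[[0.05,0.06,0],[0,0,0.1],[0,0,0]],"angular":[[0,0,0],[0,0,0],[0,0,0]]}'
python3 -m inch '{"hand":[5,5,5],"linear":[[0,0,0.2],[0,0,0],[0,0,0]],"angular":[[0,0,0],[0,0,0],[0,0,0]]}'
```

```text
t: 13.48
tool_pos: [0.5014, -0.2081, 0.172]
eef_rot: [3.142, 0.0, 0.355]
ft_force: [-2.0, -1.9, 1.5]
opening: 0.698
gripper_force: 50.0
t: 13.85
tool_pos: [0.5015, -0.2081, 0.1697]
eef_rot: [-3.141, 0.0, 0.355]
ft_force: [-3.1, -1.4, 4.1]
opening: 0.698
gripper_force: 50.0
```

```bash
python3 -m inch '{"hand":[5,5,5],"linear":[[-0.03,0,0.1],[0,0,0],[0,0,0]],"angular":[[0,0,0],[0,0,0],[0,0,0]]}'
python3 -m inch '{"hand":[5,5],"linear":[[0,0,0.1],[0,0,0]],"angular":[[0,0,0],[0,0,0]]}'
python3 -m inch '{"hand":[5,5],"linear":[[0,0,0.1],[0,0,0]],"angular":[[0,0,0],[0,0,0]]}'
```

```text
t: 14.22
tool_pos: [0.5014, -0.2081, 0.1686]
eef_rot: [-3.141, 0.0, 0.355]
ft_force: [-2.4, -1.6, 2.9]
opening: 0.699
gripper_force: 50.0
t: 14.48
tool_pos: [0.5014, -0.2081, 0.1676]
eef_rot: [-3.141, 0.0, 0.355]
ft_force: [-3.0, -2.8, 2.0]
opening: 0.699
gripper_force: 50.0
t: 14.72
tool_pos: [0.5014, -0.2081, 0.1666]
eef_rot: [-3.141, -0.0, 0.355]
ft_force: [-2.3, -3.1, 2.4]
opening: 0.701
gripper_force: 50.0
```

```bash
python3 -m inch '{"hand":[5,5],"linear":[[0,0,0.1],[0,0,0]],"angular":[[0,0,0],[0,0,0]]}'
python3 -m inch '{"hand":[5,5],"linear":[[0,0,0.1],[0,0,0]],"angular":[[0,0,0],[0,0,0]]}'
```

```text
t: 14.98
tool_pos: [0.5014, -0.2082, 0.1655]
eef_rot: [-3.141, 0.0, 0.355]
ft_force: [-2.7, -2.2, 2.6]
opening: 0.701
gripper_force: 50.0
t: 15.22
tool_pos: [0.5014, -0.2082, 0.1646]
eef_rot: [-3.142, -0.0, 0.355]
ft_force: [-3.3, -3.0, 1.6]
opening: 0.698
gripper_force: 50.0
```

```bash
python3 -m inch '{"hand":[5,5],"linear":[[-0.04,0.02,0.1],[0,0,0]],"angular":[[0,0,0],[0,0,0]]}'
python3 -m inch '{"hand":[5,5],"linear":[[0,0,0.1],[0,0,0]],"angular":[[0,0,0],[0,0,0]]}'
```

```text
t: 15.48
tool_pos: [0.5014, -0.2082, 0.1639]
eef_rot: [-3.141, -0.001, 0.355]
ft_force: [-2.7, -1.5, 5.7]
opening: 0.698
gripper_force: 50.0
t: 15.72
tool_pos: [0.5014, -0.2082, 0.1638]
eef_rot: [-3.142, -0.001, 0.355]
ft_force: [-5.3, 0.2, 12.8]
opening: 0.7
gripper_force: 50.0
```

```bash
python3 -m inch '{"hand":[5,5],"linear":[[0,0,0.06],[0,0,0]],"angular":[[0,0,0],[0,0,0]]}'
```

```text
t: 15.98
tool_pos: [0.5014, -0.2082, 0.1637]
eef_rot: [3.141, -0.001, 0.355]
ft_force: [-5.6, 0.5, 18.1]
opening: 0.7
gripper_force: 50.0
```

```bash
python3 -m inch '{"hand":[5,5,5,5,5],"linear":[[0,0,0],[0,0,0],[0,0,0],[0,0,0],[0,0,0]],"angular":[[0,0,0],[0,0,0],[0,0,0],[0,0,0],[0,0,0]]}'
python3 -m inch '{"hand":[5,5,5,5,5],"linear":[[0,0,0],[0,0,0],[0,0,0],[0,0,0],[0,0,0]],"angular":[[0,0,0],[0,0,0],[0,0,0],[0,0,0],[0,0,0]]}'
```

```text
t: 16.6
tool_pos: [0.5015, -0.2082, 0.1637]
eef_rot: [3.141, -0.001, 0.355]
ft_force: [-6.1, 0.4, 18.6]
opening: 0.7
gripper_force: 50.0
t: 17.23
tool_pos: [0.5015, -0.2082, 0.1637]
eef_rot: [3.141, -0.001, 0.355]
ft_force: [-5.8, 1.1, 17.7]
opening: 0.698
gripper_force: 50.0
```

```bash
python3 -m inch '{"hand":[5,5,5],"linear":[[-0.04,0,-0.1],[-0.03,0,-0.1],[0,0,0]],"angular":[[0,0,0],[0,0,0],[0,0,0]]}'
python3 -m inch '{"hand":[5,5,5],"linear":[[0,0,0],[0,0,0],[0,0,0]],"angular":[[0,0,0],[0,0,0],[0,0,0]]}' 8
```

```text
t: 17.6
tool_pos: [0.5012, -0.2083, 0.1639]
eef_rot: [-3.141, -0.001, 0.355]
ft_force: [1.5, -0.1, 1.0]
opening: 0.697
gripper_force: 50.0
t: 17.98
tool_pos: [0.501, -0.2084, 0.164]
eef_rot: [-3.141, -0.001, 0.355]
ft_force: [3.5, 3.4, -2.1]
opening: 0.707
gripper_force: 8.0
```

```bash
python3 -m inch '{"hand":[6.5,7,7.5,8.2,8.7],"linear":[[0,0,0],[0,0,0],[0,0,0],[0,0,0],[0,0,0]],"angular":[[0,0,0],[0,0,0],[0,0,0],[0,0,0],[0,0,0]]}'
python3 -m inch '{"hand":[8.7,8.7,8.7],"linear":[[0,0,0],[0,0,0],[0,0,0]],"angular":[[0,0,0],[0,0,0],[0,0,0]]}'
```

```text
t: 18.6
tool_pos: [0.5004, -0.2087, 0.1641]
eef_rot: [-3.141, 0.0, 0.355]
ft_force: [-0.5, 0.5, 0.2]
opening: 0.98
gripper_force: 0.0
t: 18.98
tool_pos: [0.5005, -0.2087, 0.1641]
eef_rot: [-3.142, -0.0, 0.355]
ft_force: [0.3, 0.1, 0.7]
opening: 0.991
gripper_force: 0.0
```

```bash
python3 -m inch '{"hand":[8.7,8.7,8.7,8.7,8.7],"linear":[[0,0,-1],[0,0,-2],[0,0,-4],[0,0,-5],[0,0,-3]],"angular":[[0,0,0],[0,0,0],[0,0,0],[0,0,0],[0,0,0]]}'
python3 -m inch '{"hand":[8.7,8.7,8.7],"linear":[[0,0,0],[0,0,0],[0,0,0]],"angular":[[0,0,0],[0,0,0],[0,0,0]]}'
python3 - <<'E'
from h import *
a=snapshot("scene")[...,::-1];im=snapshot("wrist")[...,::-1]
cv2.imwrite("pics/f.png",np.hstack([cv2.resize(a[60:190,230:360],(400,400),interpolation=3),cv2.resize(im[90:290,220:420],(400,400),interpolation=3)]))
E
```

```text
t: 19.6
tool_pos: [0.5012, -0.2091, 0.3175]
eef_rot: [3.139, -0.002, 0.355]
ft_force: [0.3, -0.4, -0.7]
opening: 0.989
gripper_force: 0.0
t: 19.98
tool_pos: [0.4996, -0.2082, 0.3125]
eef_rot: [-3.139, 0.002, 0.355]
ft_force: [-1.3, 0.3, -0.6]
opening: 0.99
gripper_force: 0.0
```

View pics/f.png

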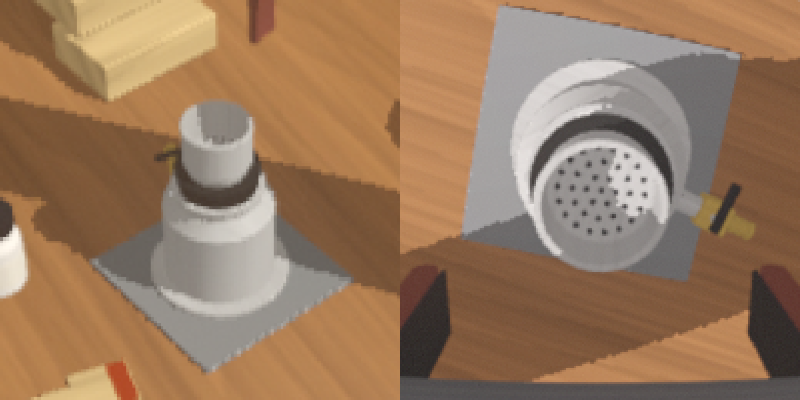

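The cup stands upright in the adapter (scene crop (217,150)), the receiver looks undisturbed on its mat, and the gripper is clear.

```bash
python3 -c "
from rig import finish_job
print(finish_job())"
```

```text
the job is handed in; nothing more can be done
None
```

The straining cup is nested upright in the adapter, which jammed about 6 mm down; I pressed with about 21 N for 1.2 s, let go, backed the arm clear and handed the job in at about 20 s (result not shown); the foot brushed the adapter at up to about 7 N sideways on the way in, and in the last pictures the receiver looks unmoved.

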